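# Dunk the toy potatoes and hold them under

## Robot

A 6-joint arm with a two-finger parallel gripper is mounted at the origin on the work surface. World frame = base frame: x ahead of the robot, y to its left, z up, the work surface at z = 0. Lengths are in m, angles in degrees, forces in N, time in s.
With the tool pointing down it reaches from about 0.325 to 0.9 m from the base axis. Payload 6.1 kg.
Tool frame: the origin (TCP) lies midway between the tips of the shut fingers; the grasp point (between the pads) lies 19 mm behind it; z points along the fingers, y is the line along which they close (so a half turn about z gives the same grasp; the last joint's range is limited). The gripper opens to 87 mm and grips with 3 to 60 N. Pads are 19 mm wide; open, the fingers measure 117 mm over their backs; the gripper's body (75 mm by 190 mm) begins 51 mm behind the grasp point.
Start: joints at [-7.225, 12.628, 87.462, -0, 79.91, -7.225], TCP at [0.625, -0, 0.223] pointing down, gripper open.
Joint ranges: [-170.65, 170.65], [-52.31, 119.04], [5.05, 147.46], [-71.25, 251.25], [11.57, 151.72], [-153.62, 153.62]. Speed limits (degrees/s): [147.25, 147.25, 172.46, 180, 180, 180].

## Interface

Orientations are given as a 3x3 rotation matrix whose columns are the frame's x, y, z axes.
In Python, from plant import r gives the robot as it stands.
- The arm moves only by the tool send_rows, never from a script. Its argument "steps" is one flat list of numbers, 7 for each row, row after row: the shift along the tool's x, y, z in mm, then the turn, a rotation vector about the tool's x, y, z in degrees, then the finger opening in mm, from 0 to 87. A call has 1 to 8 rows; each row is the pose to reach, as a shift and turn from the pose commanded when the call began, along the tool's axes at that moment; what a row does not reach only later rows make up. A row lasts 1/10 s, in which the tool goes at most 50 mm and 8.59 degrees, less where a joint would pass 70% of its speed; a pose out of reach is approached as far as the arm can. A call with a gripper value outside its range is refused whole. The fingers move at their own pace and stop on an object; the grip force is fixed at half the most. Time passes only in rows, so rows that repeat a pose let the fingers close. It gives the time, the measured TCP pose, the force, the opening and the grip force at its end, in the units of the state.
- r.get_state(): the state, without advancing time (a new reading comes with each control period).
- r.capture(name): name is "scene" or "side" or "wrist"; returns the picture (400x640x3 uint8, red, green, blue); there is no depth.
- r.camera_info(name): a dict with "vertical_fov" (degrees; the focal length in pixels is half the picture's height over the tangent of half this angle, whatever the lens; pixels are square), "cx", "cy" (the principal point, pixels), "dist_coeffs" ([k1, k2, p1, p2, k3] as OpenCV has them; the pictures are not rectified), "R" (3x3) and "t" (3): a world point X has camera coordinates R X + t. Camera axes: x right, y down, z forward; pixel columns grow to the right and rows downward; lengths in m; the calibration is good to about 2 mm. A picture is of the moment at which its call begins: read the wrist's pose just before it. camera_info takes no time and is no camera call; for the wrist camera it gives the pose at the moment of the call.
- r.hand_in(): hands the job in; it is judged then, once.
Trained networks look in the newest picture that a camera, given by its name, has taken for a name from the list of things; names that differ only in an ending like _2 or _b are one class to them, and where a whole thing is asked for, a point or a joint stands for the part that bears it (a point fixed in the world has none). Each returns a list of dicts, best first, with "score" (0 to 1); they miss things now and then, are a little off and sometimes report something else, mostly with a low value. They report only what shows in the picture. A call takes as long as a camera call. They do not tell look-alikes from the thing itself.
- r.spot_in(camera, label): "centre" ([column, row] in pixels, amid what is visible of it).
- r.place_of(camera, label): "centre" ([column, row] in pixels: a listed point, or the origin of a listed thing).
The state is a dict: "time_s": time; "qpos": joint angles; "dq": joint speeds; "joint_torque": joint torques, N m; "eef_pos": TCP position; "tcp_rot": TCP orientation; "contact_force": force on the tool from outside, world axes, zero at the start; "torque": the same for the moment, N m; "finger_gap": opening from 0.0 (shut) to 1.0 (fully open); "grasp_force": force on a finger pad.
Only numpy, scipy, OpenCV 4.12 (cv2) and the standard library are available. Lean on these libraries where they do the work, as an engineer would, in place of code of your own. Each camera call takes 0.05 s, during which the arm holds its last target. There are 200 camera calls.

## Task

With the little scoop, not with the fingers, scoop at least three of the five wooden potatoes out of the pink bowl and tip them into the basket of the toy potato washer while its lever is up; then stand the scoop upright on the table again and let go of it. Then press the washer's lever down with the fingers past the first two clicks to the third, at the bottom of its travel, and finish while still holding it down there against its spring. Leave the two little shoes, the watering can and the flowerpot where they stand.

Things in the scene. Friction and masses are not known exactly. Their poses are not given: they have to be found in the camera images.
- bowl: Oblong pink silicone bowl, stuck fast to the table; x along its length, away from the robot within 20 degrees; origin at its underside. Inside, the 4 mm thick floor runs from x = -120 to +86 mm and is 78 mm wide. Walls 4 mm thick, 34 mm high, upright but for the +x end, which leans outward 35 degrees to x = +108. The potatoes start at x = -15 to 86 mm; behind them it is empty.
- potato0_center (a point): Centre of one of five identical round lacquered wooden toy potatoes, 25 mm in diameter, 10 g, which roll freely; they start on the bowl's floor.
- potato1_center (a point): Centre of one of five identical round lacquered wooden toy potatoes, 25 mm in diameter, 10 g, which roll freely; they start on the bowl's floor.
- potato2_center (a point): Centre of one of five identical round lacquered wooden toy potatoes, 25 mm in diameter, 10 g, which roll freely; they start on the bowl's floor.
- potato3_center (a point): Centre of one of five identical round lacquered wooden toy potatoes, 25 mm in diameter, 10 g, which roll freely; they start on the bowl's floor.
- potato4_center (a point): Centre of one of five identical round lacquered wooden toy potatoes, 25 mm in diameter, 10 g, which roll freely; they start on the bowl's floor.
- scoop: Loose scoop (0.15 kg) on a flat polished steel pan, 70 mm (x) by 66 mm (y), floor 2 mm thick, mouth open to +x; side walls 22 mm high, 46 mm apart at the back, 62 mm in front, end 19 mm short of the lip; back wall 26 mm high. At the pan's back a square wooden post handle, 20 x 20 mm, axis at x = -46 mm, z = 20 to 116 mm. Origin: centre of the pan's underside.
- scoop_grip (a point): Point on the scoop's post axis where it can be gripped, 95 mm above the pan's underside (x = -46 mm in the scoop's frame).
- scoop_lip (a point): Middle of the scoop's front lip, at its underside (x = +35 mm in the scoop's frame).
- washer: Wooden toy potato washer, fixed to the table: square tub 124 x 124 mm, walls 85 mm high, with a sprung square basket in it and a press lever on its front (-x side, towards the robot within about 20 degrees). Origin: centre of its underside, z up.
- basket_in (a point): Centre of the inner floor of the washer's white square basket, which is open on top, 100 x 100 mm inside, walls 3 mm thick and 37 mm high above this floor. With the lever up this point is 63 mm above the table and the basket's rim 100 mm; basket and lever move down together.
- lever_pad (a point): Centre of the top face of the washer's press lever: a level wooden tab 34 mm (x) by 36 mm (y), 8 mm thick, standing out from the washer's front, its middle 93 mm from the washer's axis; 105 mm above the table when up, about 61 mm when pressed right down.
- basket (a joint): How far lever and basket are pressed down, in m: 0 up, end stop 0.044. A spring pushes back (about 3 N at the top, 9 N at the bottom); a pawl clicks over three teeth at 0.007, 0.021 and 0.035 (each up to 3 N more). First notch 0.014, second 0.028, third 0.040 to the end stop. Nothing latches: let go, it springs right up.
- shoe_a: Bystander: tiny wooden shoe, 62 x 24 x 29 mm, loose on the table.
- shoe_b: Bystander: the other tiny wooden shoe, same size.
- watering_can: Bystander: steel toy watering can, 72 mm across, 60 mm high, spout to its +x reaching 89 mm from the middle, loose.
- plant_pot: Bystander: small terracotta pot, 60 mm across, 50 mm high, loose.
Things that resemble listed ones, but are neither listed nor needed, are in the scene too. What is shaped like the scoop but orange, red or yellow is not meant.

How it is judged:
By the outcome, as a careful person would: the job done as asked, in the order asked, and still so for the second after the job is handed in, while the arm keeps its last pose, push and grip.
It also fails if it takes over 70 s, if anything falls off the work surface, if the arm or the gripper's body presses on something with over 40 N, if the wrist force passes 120 N, or if a joint passes its speed limit or range.

## Working session

There is one attempt and no reset: what is moved stays moved. The work goes in short steps, Python scripts to look and compute and a tool call to move; the robot and the scene stay as the last step left them, time stands still between calls to the robot, and variables do not carry over. Pictures are saved under pics/ and viewed, at most 10 in all, crops included, and the job is handed in when it is done.

Besides the shell and the picture viewer there is one more tool, called after "Call:" by a JSON object that holds its "name" and its "arguments". send_rows: Moves the arm, as the interface text tells. Its arguments: {"type":"object","properties":{"steps":{"type":"array","items":{"type":"number"}}},"required":["steps"]}

```bash
ls; mkdir -p pics; cat > h.py <<'E'
import numpy as np, cv2
from plant import r
def cam(n):
    c=r.camera_info(n); f=200/np.tan(np.radians(c["vertical_fov"])/2)
    K=np.array([[f,0,c["cx"]],[0,f,c["cy"]],[0,0,1.]])
    return K,np.array(c["dist_coeffs"],float),np.array(c["R"]),np.array(c["t"])
def ray(n,p):
    K,d,R,t=cam(n); u=cv2.undistortPoints(np.array([[p]],float),K,d)[0,0]
    return -R.T@t, R.T@np.array([u[0],u[1],1])
def onz(n,p,z):
    o,v=ray(n,p); return o+v*(z-o[2])/v[2]
def tri(ps):
    A=np.zeros((3,3));b=np.zeros(3);L=[]
    for n,p in ps:
        o,v=ray(n,p);v=v/np.linalg.norm(v);M=np.eye(3)-np.outer(v,v);A+=M;b+=M@o;L.append((M,o))
    x=np.linalg.solve(A,b); return x,[np.linalg.norm(M@(x-o))*1000 for M,o in L]
def proj(n,X):
    K,d,R,t=cam(n); return cv2.projectPoints(np.array(X,float).reshape(-1,1,3),cv2.Rodrigues(R)[0],t,K,d)[0][:,0]
def snap(n,f=None):
    im=np.array(r.capture(n))
    if f: cv2.imwrite("pics/"+f,im[:,:,::-1])
    return im
E
python3 - <<'E'
from h import *
for n in("scene","side"):
    snap(n,n+"0.png"); K,d,R,t=cam(n);print(n,-R.T@t,K[0,0])
    for l in("bowl","scoop","scoop_grip","scoop_lip","washer","basket_in","lever_pad","potato0_center"):
        print(n,l,[(np.round(q["centre"]).tolist(),round(q["score"],2)) for q in r.place_of(n,l)])
a=cv2.imread("pics/scene0.png")
E
```

```text
pics
scene [ 0.852626   -0.6337133   0.93966074] 377.0780734230385
scene bowl [([356.0, 174.0], 0.72)]
scene scoop [([290.0, 202.0], 0.95), ([293.0, 165.0], 0.95), ([354.0, 289.0], 0.7), ([329.0, 229.0], 0.64), ([253.0, 238.0], 0.6)]
scene scoop_grip [([364.0, 290.0], 0.97), ([270.0, 180.0], 0.91), ([306.0, 145.0], 0.78), ([313.0, 206.0], 0.71), ([288.0, 285.0], 0.28)]
scene scoop_lip [([244.0, 236.0], 0.9), ([336.0, 224.0], 0.73), ([356.0, 280.0], 0.69), ([299.0, 201.0], 0.62), ([284.0, 166.0], 0.56)]
scene washer [([291.0, 284.0], 0.77), ([338.0, 226.0], 0.72)]
scene basket_in [([288.0, 274.0], 0.83), ([257.0, 370.0], 0.69)]
scene lever_pad [([252.0, 262.0], 0.66), ([258.0, 370.0], 0.55), ([290.0, 276.0], 0.42)]
scene potato0_center [([288.0, 273.0], 0.64), ([250.0, 264.0], 0.38)]
side [0.32303481 0.82917195 0.96583478] 423.67174547164194
side bowl [([294.0, 286.0], 0.73), ([293.0, 214.0], 0.45)]
side scoop [([372.0, 184.0], 0.84), ([384.0, 274.0], 0.82), ([360.0, 230.0], 0.81), ([307.0, 215.0], 0.67), ([263.0, 171.0], 0.67), ([294.0, 215.0], 0.62)]
side scoop_grip [([378.0, 207.0], 0.93), ([323.0, 186.0], 0.89), ([368.0, 262.0], 0.88), ([360.0, 164.0], 0.82), ([260.0, 144.0], 0.63)]
side scoop_lip [([347.0, 228.0], 0.95), ([296.0, 216.0], 0.78), ([392.0, 273.0], 0.76), ([275.0, 182.0], 0.75), ([380.0, 184.0], 0.72), ([293.0, 289.0], 0.56), ([346.0, 135.0], 0.5)]
side washer [([324.0, 162.0], 0.96)]
side basket_in [([322.0, 150.0], 0.97)]
side lever_pad [([348.0, 137.0], 0.77)]
side potato0_center [([296.0, 290.0], 0.61)]
```

View pics/scene0.png

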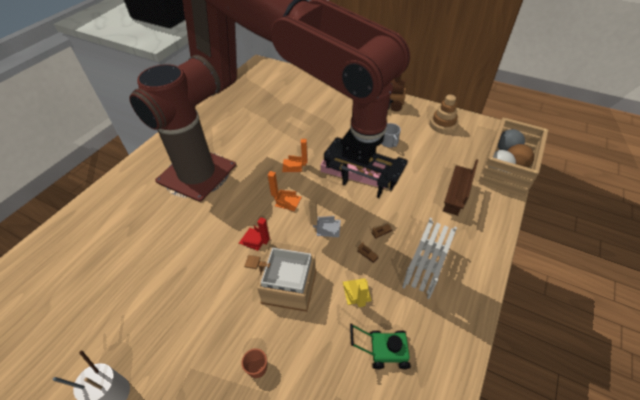

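View pics/side0.png

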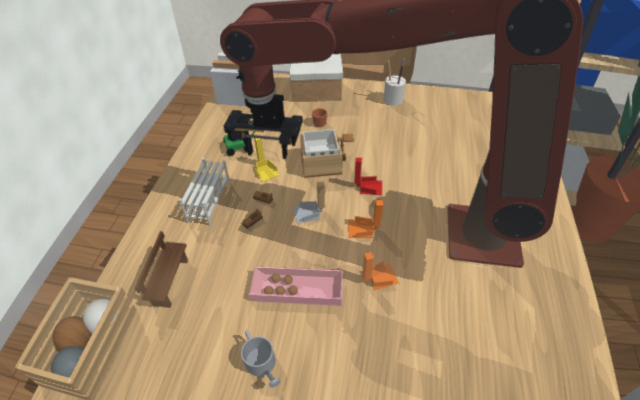

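Scoop-like objects in the side view are orange (375,275), orange (365,225), red (370,178), yellow (265,165) and steel with a wooden post (310,208). The steel one fits; in the scene view it is at (328,227). I'll confirm it in a crop and measure.

```bash
python3 - <<'E'
from h import *
a=cv2.imread("pics/side0.png");b=cv2.imread("pics/scene0.png")
A=cv2.resize(a[130:310,235:395],None,fx=2.5,fy=2.5,interpolation=2);B=cv2.resize(b[130:310,230:390],None,fx=2.5,fy=2.5,interpolation=2)
cv2.imwrite("pics/c1.png",np.hstack([A,B]))
def s(n,p): print(n,[np.round(x,3) for x in tri(p)])
s("grip",[("side",[323,186]),("scene",[313,206])])
s("lip",[("side",[296,216]),("scene",[336,224])])
s("org",[("side",[307,215]),("scene",[329,229])])
s("wash",[("side",[324,162]),("scene",[291,284])])
s("bask",[("side",[322,150]),("scene",[288,274])])
s("pad",[("side",[348,137]),("scene",[252,262])])
s("bowl",[("side",[294,286]),("scene",[356,174])])
E
```

```text
grip [array([ 0.482, -0.021,  0.102]), array([4.822, 4.822])]
lip [array([0.549, 0.019, 0.006]), array([4.802, 4.802])]
org [array([ 0.527, -0.   , -0.009]), array([2.113, 2.113])]
wash [array([ 0.518, -0.229,  0.006]), array([8.061, 8.061])]
bask [array([ 0.52 , -0.229,  0.06 ]), array([3.163, 3.163])]
pad [array([ 0.436, -0.26 ,  0.101]), array([0.66, 0.66])]
bowl [array([ 0.508,  0.255, -0.001]), array([1.494, 1.494])]
```

View pics/c1.png

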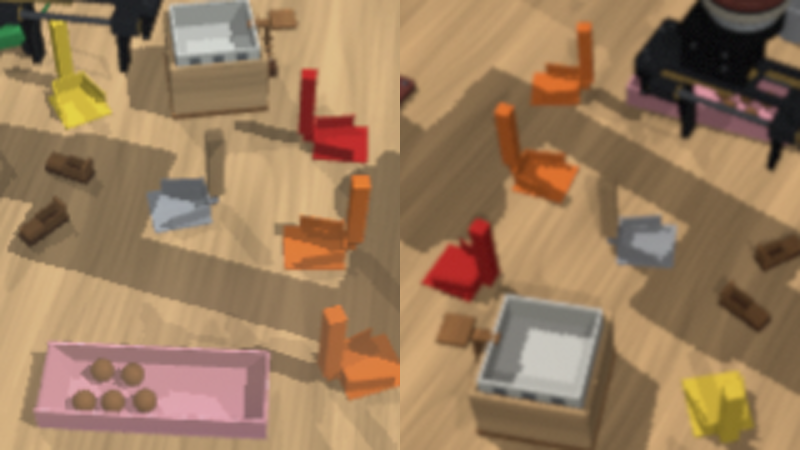

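Confirmed: the steel pan with a brown post is at crop (185,205) left and (645,240) right. The bowl holds five potatoes at its left (far) end. Next I'll check what the wrist camera covers.

```bash
python3 - <<'E'
from h import *
s=r.get_state();print(np.round(s["tcp_rot"],2),s["eef_pos"],s["contact_force"],s["time_s"])
K,d,R,t=cam("wrist");print(-R.T@t,R.T[:,2],K[0,0]);
print(proj("wrist",[[.482,-.02,.095],[.55,.02,0],[.51,.255,0],[.4,.255,0],[.62,.255,0],[.52,-.229,.06]]))
E
```

```text
[[ 0.  1.  0.]
 [ 1. -0. -0.]
 [-0.  0. -1.]] [ 6.25010463e-01 -1.31175294e-05  2.22554195e-01] [ 0.03472965 -0.02610785 -0.03182504] 0.9
[0.62452774 0.07983987 0.38474037] [ 0.00127787 -0.29067171 -0.95682199] 327.7369569992138
[[164.12956303 215.4807479 ]
 [253.76464575 157.10405761]
 [198.34615207 -87.74844314]
 [ 82.85276648 -89.08070615]
 [312.97320638 -87.03844633]
 [230.90949663 368.59179277]]
```

Call:
{"name": "send_rows", "arguments": {"steps": [26, -25, -22, 0, 0, 0, 60, 52, -50, -44, 0, 0, 0, 60, 78, -75, -66, 0, 0, 0, 60, 104, -100, -88, 0, 0, 0, 60, 130, -125, -107, 0, 0, 0, 60, 130, -125, -107, 0, 0, 0, 60]}}

```text
time_s: 1.5
eef_pos: [0.4992, 0.1329, 0.3338]
tcp_rot: [[-0.004, 1.0, 0.006], [1.0, 0.004, 0.002], [0.002, 0.006, -1.0]]
contact_force: [0.1, 0.4, -0.0]
finger_gap: 0.7
grasp_force: 0.0
```

```bash
python3 - <<'E'
from h import *
im=snap("wrist","w1.png")
for l in("bowl","scoop","scoop_grip","scoop_lip","washer","basket_in","lever_pad","potato0_center"):
    print(l,[(np.round(q["centre"]).tolist(),round(q["score"],2)) for q in r.place_of("wrist",l)])
print(proj("wrist",[[.482,-.02,.095],[.55,.02,0],[.51,.255,0],[.52,-.229,.06]]))
cv2.imwrite("pics/w1b.png",cv2.resize(im[:,:,::-1],(800,500),interpolation=2))
E
```

```text
bowl [([320.0, 67.0], 0.56)]
scoop [([335.0, 238.0], 0.93), ([229.0, 221.0], 0.79), ([170.0, 123.0], 0.79), ([370.0, 42.0], 0.28)]
scoop_grip [([178.0, 250.0], 0.98), ([304.0, 280.0], 0.92), ([239.0, 354.0], 0.78), ([165.0, 107.0], 0.63)]
scoop_lip [([150.0, 134.0], 0.85), ([356.0, 234.0], 0.6), ([334.0, 76.0], 0.2)]
washer [([331.0, 358.0], 0.61)]
basket_in []
lever_pad [([357.0, 234.0], 0.24)]
potato0_center [([422.0, 263.0], 0.68), ([321.0, 56.0], 0.54)]
[[304.31151412 280.3473167 ]
 [348.89654924 227.62086707]
 [325.07243258  69.43135573]
 [329.6044632  382.70231684]]
```

View pics/w1b.png

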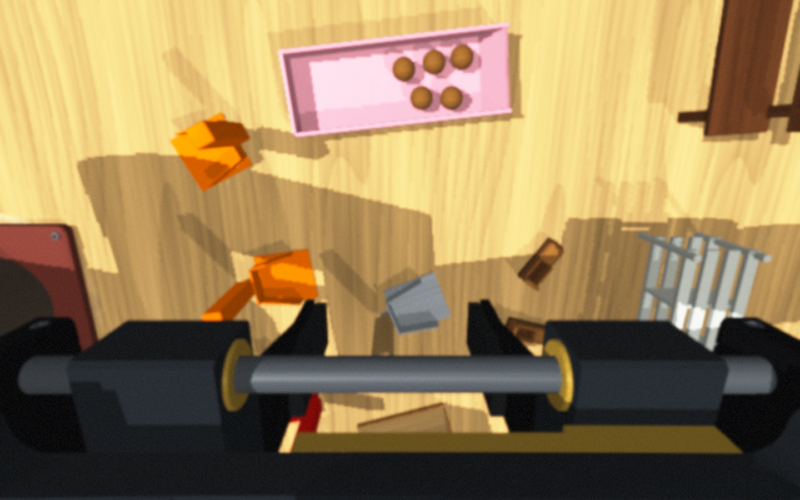

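The wrist view (1.25x scale) shows the bowl rim corners at (295,134), (281,50), (508,26) and (511,112), five potatoes in the far half, and the steel pan around (418,300). Now to compute poses.

```bash
python3 - <<'E'
from h import *
P=lambda p,z:np.round(onz("wrist",np.array(p)/1.25,z),4)
C=[P(p,.034) for p in[(295,134),(281,50),(508,26),(511,112)]];print(C)
print("bowl ang",[np.degrees(np.arctan2(*(b-a)[[1,0]])) for a,b in((C[0],C[3]),(C[1],C[2]))],[np.linalg.norm(a-b) for a,b in((C[0],C[3]),(C[1],C[2]),(C[0],C[1]))])
print("pot",[P(p,.0165)[:2] for p in[(403,69),(434,62),(461,57),(421,98),(452,98)]])
print("pan",[P(p,.01)[:2] for p in[(386,297),(436,274),(449,318),(399,333)]])
# refined with two-view + nets
for a,b,c in(((323,186),(313,206),None),((296,216),(336,224),(356,234)),((307,215),(329,229),(335,238))):
    p=[("side",a),("scene",b)]+([("wrist",c)] if c else [])
    print([np.round(x,3) for x in tri(p)], [np.round(onz(n,q,.095 if c is None else 0),3)[:2] for n,q in p])
# segment steel in side: pan
for n in("scene","side"): snap(n,n+"1.png")
for n in("scene","side"):
  for l in("scoop","scoop_grip","scoop_lip","washer","basket_in","lever_pad"):
    print(n,l,[(np.round(q["centre"]).tolist(),round(q["score"],2)) for q in r.place_of(n,l)])
a=cv2.imread("pics/side1.png");b=cv2.imread("pics/scene1.png")
cv2.imwrite("pics/c2.png",np.hstack([cv2.resize(x,None,fx=5,fy=5,interpolation=2) for x in(a[150:230,275:350],b[185:265,280:355])]))
E
```

```text
[array([0.3907, 0.2048, 0.034 ]), array([0.3825, 0.286 , 0.034 ]), array([0.6098, 0.3078, 0.034 ]), array([0.6196, 0.2273, 0.034 ])]
bowl ang [np.float64(5.613922867948934), np.float64(5.478395197662431)] [np.float64(0.23000317389114444), np.float64(0.2283430095273337), np.float64(0.08161298916226506)]
pot [array([0.506, 0.271]), array([0.5387, 0.2778]), array([0.567 , 0.2826]), array([0.5256, 0.2422]), array([0.5592, 0.2422])]
pan [array([0.486 , 0.0069]), array([0.5484, 0.0379]), array([ 0.5669, -0.0221]), array([ 0.5026, -0.0437])]
[array([ 0.482, -0.021,  0.102]), array([4.822, 4.822])] [array([ 0.479, -0.03 ]), array([ 0.484, -0.015])]
[array([0.554, 0.016, 0.009]), array([5.233, 7.631, 7.531])] [array([0.555, 0.015]), array([0.543, 0.022]), array([0.562, 0.009])]
[array([ 0.528, -0.001, -0.008]), array([2.546, 1.797, 1.044])] [array([0.523, 0.006]), array([ 0.532, -0.006]), array([0.528, 0.002])]
scene scoop [([356.0, 288.0], 0.96), ([292.0, 164.0], 0.93), ([288.0, 202.0], 0.81), ([255.0, 238.0], 0.81), ([328.0, 229.0], 0.62)]
scene scoop_grip [([304.0, 144.0], 0.85), ([366.0, 
[... 305 characters left out ...]
359.0, 168.0], 0.58)]
scene lever_pad [([253.0, 264.0], 0.91)]
side scoop [([360.0, 230.0], 0.9), ([307.0, 213.0], 0.89), ([267.0, 172.0], 0.84), ([385.0, 275.0], 0.68), ([373.0, 187.0], 0.63)]
side scoop_grip [([258.0, 141.0], 0.96), ([367.0, 260.0], 0.91), ([380.0, 207.0], 0.82), ([324.0, 186.0], 0.74), ([360.0, 162.0], 0.7)]
side scoop_lip [([385.0, 188.0], 0.85), ([390.0, 274.0], 0.8), ([270.0, 179.0], 0.71), ([296.0, 214.0], 0.69), ([347.0, 232.0], 0.66)]
side washer [([322.0, 164.0], 0.89), ([321.0, 189.0], 0.63), ([291.0, 289.0], 0.4)]
side basket_in [([321.0, 151.0], 0.59), ([265.0, 199.0], 0.53), ([324.0, 188.0], 0.49)]
side lever_pad [([347.0, 134.0], 0.65), ([306.0, 215.0], 0.63)]
```

View pics/c2.png

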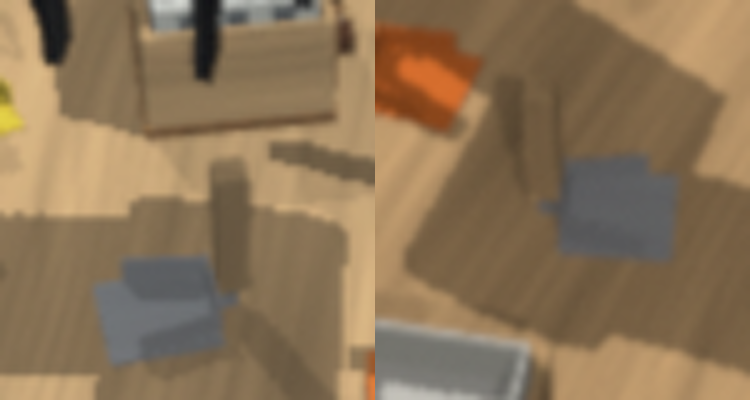

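The crops show the post top at side (321,183) and scene (313,203), and the lip middle at side (295,215) and scene (340,229). Now to triangulate them.

```bash
python3 - <<'E'
from h import *
S=lambda x,y:("side",[x/5+275,y/5+150]); C=lambda x,y:("scene",[(x-375)/5+280,y/5+185])
def s(n,p,z): print(n,[np.round(x,4) for x in tri(p)],[np.round(onz(a,b,z),4)[:2] for a,b in p])
s("top",[S(229,167),C(541,92)],.116)
s("lip",[S(102,323),C(675,220)],.002)
print([onz(*S(*q),.002)[:2] for q in((95,285),(110,362))],[onz(*C(*q),.002)[:2] for q in((679,180),(671,260))])
s("bask",[("side",[321.5,150.5]),("scene",[287,275])],.063)
s("pad",[("side",[348,136]),("scene",[252.5,263])],.105)
s("wash",[("side",[323,163]),("scene",[290.5,284.5])],0)
E
```

```text
top [array([ 0.4859, -0.0204,  0.1136]), array([2.2074, 2.2074])] [array([ 0.4835, -0.0191]), array([ 0.4892, -0.0217])]
lip [array([ 0.5604,  0.01  , -0.0009]), array([1.8834, 1.8834])] [array([0.558 , 0.0117]), array([0.5631, 0.0085])]
[array([ 0.56881161, -0.01802687]), array([0.54671257, 0.04116967])] [array([0.55161187, 0.03802297]), array([ 0.57423754, -0.01996354])]
bask [array([ 0.52  , -0.231 ,  0.0568]), array([1.1329, 1.1329])] [array([ 0.5176, -0.2244]), array([ 0.5234, -0.2335])]
pad [array([ 0.4379, -0.2625,  0.1024]), array([2.1969, 2.1969])] [array([ 0.4357, -0.2607]), array([ 0.4415, -0.2632])]
wash [array([ 0.5194, -0.2284,  0.0022]), array([5.4551, 5.4551])] [array([ 0.515 , -0.2337]), array([ 0.524 , -0.2261])]
```

```bash
cat >> h.py <<'E'
from scipy.spatial.transform import Rotation as Ro
T0=np.array([[0,1,0],[1,0,0],[0,0,-1.]])
def RS(yaw,up): return Ro.from_euler("ZY",[yaw,-up],degrees=True).as_matrix()
def delta(p,yaw,up,ref=None):
    """shift (mm) and rotvec (deg) in tool axes from the present (or ref) pose to TCP p with tool y heading yaw, nose up"""
    s=r.get_state() if ref is None else ref
    p0=np.array(s["eef_pos"]);R0=np.array(s["tcp_rot"]);R=RS(yaw,up)@T0
    return np.round(np.r_[1000*R0.T@(np.array(p)-p0),Ro.from_matrix(R0.T@R).as_rotvec(degrees=True)],1).tolist()
GR=np.array([-.046,0,.076])
def scoop_tcp(o,yaw,up): return np.array(o)+RS(yaw,up)@GR
def lip_tcp(l,yaw,up): return np.array(l)+RS(yaw,up)@(GR-[.035,0,0])
def where():
    s=r.get_state();R=np.array(s["tcp_rot"])@T0.T
    e=Ro.from_matrix(R).as_euler("ZYX",degrees=True)
    o=np.array(s["eef_pos"])-R@GR
    print("t",s["time_s"],"tcp",np.round(s["eef_pos"],4),"yaw/up/roll",np.round([e[0],-e[1],e[2]],1),"org",np.round(o,4),"lip",np.round(o+R@[.035,0,0],4),"F",np.round(s["contact_force"],1),"gap",round(s["finger_gap"]*87,1),"g",round(s["grasp_force"],1))
E
python3 - <<'E'
from h import *
where()
print(delta([.4855,-.0205,.19],21.5,0))
print(delta([.4855,-.0205,.076],21.5,0))
E
```

```text
t 2.65 tcp [0.5    0.13   0.3296] yaw/up/roll [0. 0. 0.] org [0.546  0.13   0.2536] lip [0.581  0.13   0.2536] F [ 0.4 -0.7 -0.5] gap 60.0 g 0.0
[-150.5, -14.5, 139.6, 0.0, 0.0, -21.5]
[-150.5, -14.5, 253.6, 0.0, 0.0, -21.5]
```

Call:
{"name": "send_rows", "arguments": {"steps": [-30, -3, 28, 0, 0, -4.3, 60, -60, -6, 56, 0, 0, -8.6, 60, -90, -9, 84, 0, 0, -12.9, 60, -120, -12, 112, 0, 0, -17.2, 60, -150.5, -14.5, 140, 0, 0, -21.5, 60, -150.5, -14.5, 140, 0, 0, -21.5, 60]}}

```text
time_s: 3.25
eef_pos: [0.4824, -0.0228, 0.1852]
tcp_rot: [[-0.365, 0.931, -0.007], [0.931, 0.365, 0.0], [0.003, -0.007, -1.0]]
contact_force: [-0.7, 0.6, -0.3]
finger_gap: 0.691
grasp_force: 0.0
```

```bash
python3 - <<'E'
from h import *
im=snap("wrist","w2.png");where()
print(proj("wrist",[[.4855,-.0205,.116],[.560,.0105,0.001]]))
for l in("scoop_grip","scoop_lip","scoop"): print(l,[(np.round(q["centre"]).tolist(),round(q["score"],2)) for q in r.place_of("wrist",l)])
E
```

```text
t 3.3 tcp [ 0.4839 -0.0215  0.1875] yaw/up/roll [21.3 -0.2  0.1] org [ 0.5264 -0.0047  0.1113] lip [0.559  0.008  0.1112] F [0.2 0.8 1. ] gap 59.9 g 0.0
[[320.59379446 214.89474908]
 [394.22413429 179.52874777]]
scoop_grip [([323.0, 203.0], 0.88), ([127.0, 63.0], 0.82)]
scoop_lip [([399.0, 183.0], 0.98), ([133.0, 226.0], 0.97), ([262.0, 96.0], 0.96)]
scoop [([167.0, 238.0], 0.9), ([370.0, 178.0], 0.77), ([226.0, 87.0], 0.68), ([471.0, 254.0], 0.42)]
```

View pics/w2.png

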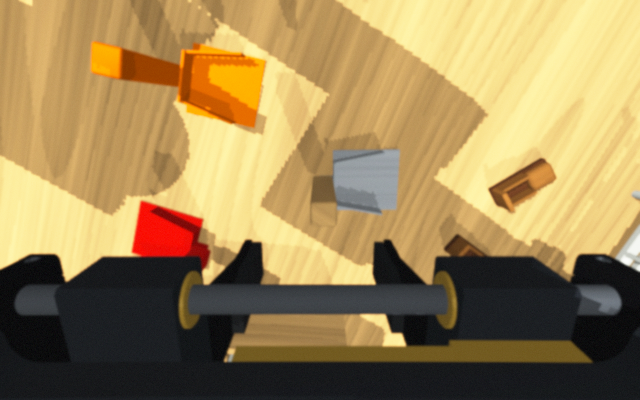

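The post top is at (323,213) and the lip middle at (398,180), about 2 mm ahead of the prediction. Going down to grip.

Call:
{"name": "send_rows", "arguments": {"steps": [0, 2, 30, 0, 0, 0, 60, 0, 2, 65, 0, 0, 0, 60, 0, 2, 100, 0, 0, 0, 60, 0, 2, 113.5, 0, 0, 0, 60, 0, 2, 113.5, 0, 0, 0, 60, 0, 2, 113.5, 0, 0, 0, 10, 0, 2, 113.5, 0, 0, 0, 10, 0, 2, 113.5, 0, 0, 0, 10]}}

```text
time_s: 4.25
eef_pos: [0.4888, -0.02, 0.0779]
tcp_rot: [[-0.367, 0.93, 0.003], [0.93, 0.367, -0.001], [-0.002, 0.003, -1.0]]
contact_force: [0.7, 0.2, 0.2]
finger_gap: 0.5
grasp_force: 0.0
```

Call:
{"name": "send_rows", "arguments": {"steps": [0, 0, 0, 0, 0, 0, 10, 0, 0, 0, 0, 0, 0, 10, 0, 0, 0, 0, 0, 0, 10]}}

```text
time_s: 4.55
eef_pos: [0.4874, -0.0199, 0.0763]
tcp_rot: [[-0.366, 0.93, 0.0], [0.93, 0.366, -0.0], [-0.0, 0.0, -1.0]]
contact_force: [-0.7, -0.7, 0.2]
finger_gap: 0.231
grasp_force: 2.8
```

```bash
python3 - <<'E'
from h import *
where()
u=Ro.from_euler("z",5.5,degrees=True).as_matrix();B=np.array([.509,.257,0])
s={"eef_pos":[.4875,-.0198,.076],"tcp_rot":RS(21.5,0)@T0}
o=B+u@[-.056,0,.07]
print(delta(scoop_tcp(o,5.5,0),5.5,0))
print(delta(scoop_tcp(o,5.5,0),5.5,0,s),o)
E
```

```text
t 4.55 tcp [ 0.4874 -0.0199  0.0763] yaw/up/roll [21.5  0.  -0. ] org [ 5.302e-01 -3.000e-03  3.000e-04] lip [5.627e-01 9.800e-03 3.000e-04] F [-0.7 -0.7  0.2] gap 20.1 g 2.8
[277.8, 23.5, -69.8, 0.0, 0.0, 16.0]
[277.8, 23.4, -70.0, 0.0, 0.0, 16.0] [0.45325781 0.25163264 0.07      ]
```

Call:
{"name": "send_rows", "arguments": {"steps": [0, 0, 0, 0, 0, 0, 10, 0, 0, -25, 0, 0, 0, 10, 0, 0, -60, 0, 0, 0, 10, 0, 0, -100, 0, 0, 0, 10, 0, 0, -130, 0, 0, 0, 10, 40, 4, -130, 0, 0, 3, 10, 80, 8, -130, 0, 0, 6, 10, 120, 12, -130, 0, 0, 9, 10]}}

```text
time_s: 5.35
eef_pos: [0.4539, 0.0972, 0.206]
tcp_rot: [[-0.213, 0.977, -0.0], [0.977, 0.213, 0.0], [0.0, -0.0, -1.0]]
contact_force: [0.1, 1.1, -1.8]
finger_gap: 0.226
grasp_force: 30.0
```

Call:
{"name": "send_rows", "arguments": {"steps": [45.5, -3, 0, 0, 0, 2.5, 10, 90, -7, 0, 0, 0, 5, 10, 128, -13, 0, 0, 0, 6.5, 10, 157.5, -13, 0, 0, 0, 7, 10, 157.5, -13, 0, 0, 0, 7, 10, 157.5, -13, 0, 0, 0, 7, 10]}}

```text
time_s: 5.95
eef_pos: [0.4072, 0.2474, 0.2055]
tcp_rot: [[-0.098, 0.995, -0.001], [0.995, 0.098, -0.001], [-0.001, -0.001, -1.0]]
contact_force: [-0.1, -0.8, -1.3]
finger_gap: 0.226
grasp_force: 30.0
```

```bash
python3 - <<'E'
from h import *
im=snap("side","s3.png");where()
snap("scene","sc3.png")
u=Ro.from_euler("z",5.5,degrees=True).as_matrix();B=np.array([.509,.257,0])
o=B+u@[-.056,0,.07]
print(delta(scoop_tcp(o,5.5,0),5.5,0))
for n in("side","scene"):
  print(n,proj(n,[B+u@q for q in([-.12,.039,.034],[-.12,-.039,.034],[.108,.039,.034],[.108,-.039,.034])]).round().tolist())
  print(n,[(np.round(q["centre"]).tolist(),round(q["score"],2)) for l in("scoop_lip","scoop") for q in r.place_of(n,l)])
  s=r.get_state();R=np.array(s["tcp_rot"])@T0.T;og=np.array(s["eef_pos"])-R@GR
  print(proj(n,[og+R@q for q in([.035,.033,0],[.035,-.033,0],[.035,0,0],[0,0,0])]).round().tolist())
cv2.imwrite("pics/c3.png",np.vstack([cv2.resize(cv2.imread("pics/s3.png")[180:330,220:430],(800,571))]))
E
```

```text
t 6.0 tcp [0.4076 0.2467 0.2056] yaw/up/roll [ 5.5 -0.  -0. ] org [0.4533 0.2511 0.1295] lip [0.4881 0.2545 0.1295] F [-0.2 -0.5 -2.2] gap 19.5 g 30.0
[0.9, -0.2, 59.7, -0.0, 0.0, -0.0]
side [[339.0, 295.0], [340.0, 269.0], [249.0, 290.0], [255.0, 264.0]]
side [([296.0, 259.0], 0.93), ([384.0, 187.0], 0.9), ([269.0, 179.0], 0.88), ([396.0, 274.0], 0.59), ([351.0, 230.0], 0.48), ([371.0, 184.0], 0.85), ([382.0, 276.0], 0.84), ([315.0, 260.0], 0.82), ([266.0, 169.0], 0.6), ([360.0, 231.0], 0.49)]
[[298.0, 269.0], [301.0, 247.0], [299.0, 258.0], [314.0, 259.0]]
scene [[329.0, 151.0], [321.0, 165.0], [391.0, 167.0], [385.0, 182.0]]
scene [([285.0, 165.0], 0.93), ([299.0, 200.0], 0.89), ([244.0, 236.0], 0.81), ([356.0, 280.0], 0.68), ([350.0, 142.0], 0.57), ([291.0, 167.0], 0.96), ([289.0, 201.0], 0.92), ([342.0, 140.0], 0.84), ([355.0, 292.0], 0.83), ([260.0, 238.0], 0.81)]
[[356.0, 138.0], [350.0, 150.0], [353.0, 144.0], [343.0, 141.0]]
```

View pics/c3.png

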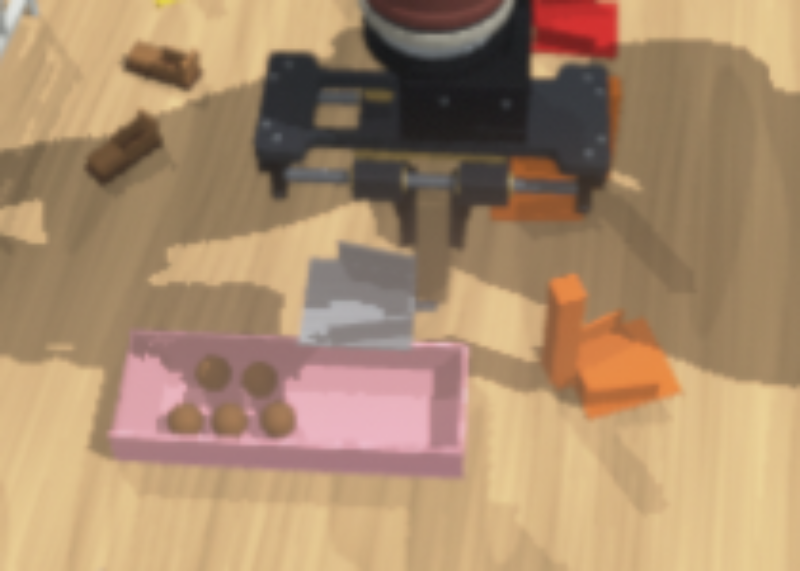

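The scoop is held level. Against the side picture the bowl seems about 1–2 px off in y, so I'll fit its outline before lowering.

```bash
cat > fit.py <<'E'
from h import *
from scipy.optimize import minimize
def model(q):
    u=Ro.from_euler("z",q[2],degrees=True).as_matrix()
    P=[[a,b,c] for b in(-.043,.043) for a,c in((-.124,0),(.0895,0),(-.124,.034),(.112,.034))]
    return np.array([q[0],q[1],0])+np.array(P)@u.T
def fit(cams,q0):
    D={}
    for n,im in cams.items():
        h=cv2.cvtColor(im,cv2.COLOR_RGB2HSV).astype(int)
        m=(((h[...,0]>150)|(h[...,0]<4))&(h[...,1]>35)&(h[...,1]<150)&(h[...,2]>60)).astype(np.uint8)
        z=cv2.fillConvexPoly(np.zeros(m.shape,np.uint8),cv2.convexHull(proj(n,model(q0)).astype(np.float32)).astype(int),1)
        m&=cv2.dilate(z,np.ones((25,25)))
        m=cv2.morphologyEx(m,cv2.MORPH_OPEN,np.ones((3,3)))
        D[n]=cv2.convexHull(cv2.findNonZero(m)); print(n,m.sum(),z.sum())
    def cost(q,per=False):
        c=[]
        for n,H in D.items():
            P=cv2.convexHull(proj(n,model(q)).astype(np.float32))
            H=H.astype(np.float32);a=cv2.contourArea(P);b=cv2.contourArea(H);i=cv2.intersectConvexConvex(P,H)[0];c.append((a+b-2*i)/b)
        return c if per else sum(c)
    S=np.array(q0)+np.array([[0,0,0],[.006,0,0],[0,.006,0],[0,0,4]])
    o=minimize(cost,q0,method="Nelder-Mead",options=dict(initial_simplex=S,xatol=1e-5,fatol=1e-5,maxiter=300))
    return o.x,cost(o.x,True)
E
python3 - <<'E'
from fit import *
w=snap("wrist");cv2.imwrite("pics/w3.png",w[:,:,::-1])
s=cv2.imread("pics/side0.png")[:,:,::-1].copy()
q0=[.509,.259,5.5]
print(fit({"side":s},q0)); print(fit({"wrist":w},q0)); print(fit({"side":s,"wrist":w},q0))
print(proj("wrist",model(q0)).round().tolist())
E
```

```text
side 2727 3363
(array([0.50649354, 0.26378906, 7.77936563]), [0.05101825568722696])
wrist 12264 19339
(array([0.50527151, 0.26227049, 6.8489908 ]), [0.03099332053868246])
side 2727 3363
wrist 12264 19339
(array([0.50678504, 0.26253518, 6.85350212]), [0.05303573405899721, 0.031160097770804376])
[[299.0, 210.0], [480.0, 210.0], [297.0, 220.0], [515.0, 220.0], [297.0, 136.0], [491.0, 136.0], [295.0, 139.0], [531.0, 139.0]]
```

```bash
cat >> h.py <<'E'
B=np.array([.5065,.2627,0]);BY=6.5;U=Ro.from_euler("z",BY,degrees=True).as_matrix()
GR=np.array([-.046,0,.0763])
E
python3 - <<'E'
from h import *
for z,up in((.042,0),(.0055,0)):
    print(delta(scoop_tcp(B+U@[-.056,0,z],BY,up),BY,up))
E
```

```text
[5.0, -2.5, 87.7, -0.0, 0.0, -1.1]
[5.0, -2.5, 124.2, -0.0, 0.0, -1.1]
```

Call:
{"name": "send_rows", "arguments": {"steps": [5, -2.5, 0, 0, 0, -1, 10, 5, -2.5, 35, 0, 0, -1, 10, 5, -2.5, 70, 0, 0, -1, 10, 5, -2.5, 88, 0, 0, -1, 10, 5, -2.5, 104, 0, 0, -1, 10, 5, -2.5, 118, 0, 0, -1, 10, 5, -2.5, 124, 0, 0, -1, 10, 5, -2.5, 124, 0, 0, -1, 10]}}

```text
time_s: 7.1
eef_pos: [0.4046, 0.2519, 0.0817]
tcp_rot: [[-0.113, 0.994, -0.001], [0.994, 0.113, -0.0], [-0.0, -0.001, -1.0]]
contact_force: [-0.6, -1.2, -1.0]
finger_gap: 0.227
grasp_force: 30.0
```

```bash
python3 - <<'E'
from h import *
where()
snap("side","s4.png");a=cv2.imread("pics/s4.png")[240:320,230:370]
w=snap("wrist","w4.png");where()
b=cv2.imread("pics/w4.png")
cv2.imwrite("pics/c4.png",np.vstack([cv2.resize(a,(560,320),interpolation=2),cv2.resize(b[0:280],(560,245))]))
E
```

```text
t 7.1 tcp [0.4046 0.2519 0.0817] yaw/up/roll [ 6.5 -0.  -0. ] org [0.4503 0.2571 0.0054] lip [0.4851 0.2611 0.0054] F [-0.6 -1.2 -1. ] gap 19.8 g 30.0
t 7.2 tcp [0.4054 0.2523 0.0827] yaw/up/roll [6.5 0.1 0. ] org [0.4511 0.2575 0.0065] lip [0.4859 0.2615 0.0065] F [ 0.5  0.6 -1.3] gap 19.6 g 30.0
```

View pics/c4.png

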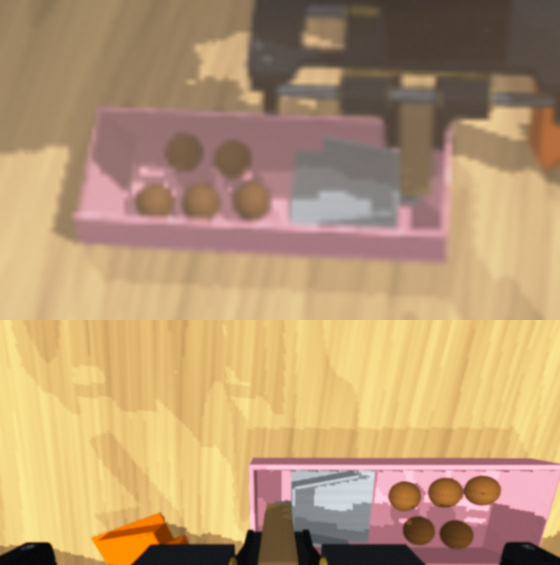

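The scoop stands inside the bowl behind all five potatoes: pan at (345,190) in the side crop, potatoes left of it. Now pushing forward.

Call:
{"name": "send_rows", "arguments": {"steps": [0, 0, 1.5, 0, 0, 0, 10, 0, 10, 1.5, 0, 0, 0, 10, 0, 20, 1.5, 0, 0, 0, 10, 0, 30, 1.5, 0, 0, 0, 10, 0, 42, 1.5, 0, 0, 0, 10, 0, 54, 1.5, 0, 0, 0, 10, 0, 66, 1.5, 0, 0, 0, 10]}}

```text
time_s: 7.9
eef_pos: [0.4716, 0.2595, 0.0804]
tcp_rot: [[-0.113, 0.994, -0.0], [0.994, 0.113, -0.0], [-0.0, -0.0, -1.0]]
contact_force: [-0.0, -0.1, -1.4]
finger_gap: 0.227
grasp_force: 30.0
```

Call:
{"name": "send_rows", "arguments": {"steps": [0, 10, 0, 0, 0, 0, 10, 0, 20, 0, 0, 0, 0, 10, 0, 27, 0, 0, 0, 0, 10, 0, 32, 0, 0, 0, 0, 10, 0, 35, 0, 0, 0, 0, 10, 0, 35, 0, 0, 0, 0, 10]}}

```text
time_s: 8.5
eef_pos: [0.5053, 0.2634, 0.0805]
tcp_rot: [[-0.113, 0.994, 0.0], [0.994, 0.113, 0.0], [0.0, 0.0, -1.0]]
contact_force: [-0.5, -0.7, -2.2]
finger_gap: 0.226
grasp_force: 30.0
```

```bash
python3 - <<'E'
from h import *
where()
print("lip bowl x:", (U.T@(np.array(r.get_state()["eef_pos"])-B)).round(4)-U.T@(RS(BY,0)@(GR-[.035,0,0])))
im=snap("side","s5.png");snap("wrist","w5.png")
for n in("side","wrist"): print(n,[(np.round(q["centre"]).tolist(),round(q["score"],2)) for q in r.place_of(n,"potato0_center")])
print(proj("side",[B+U@[x,0,.0165] for x in(.08,.05,.02)]).round())
a=im[240:320,230:370][:,:,::-1];b=cv2.imread("pics/w5.png")
cv2.imwrite("pics/c5.png",np.vstack([cv2.resize(a,(560,320),interpolation=2),cv2.resize(b[0:280],(560,245))]))
E
```

```text
t 8.5 tcp [0.5053 0.2634 0.0805] yaw/up/roll [6.5 0.  0. ] org [0.5511 0.2686 0.0042] lip [0.5858 0.2726 0.0042] F [-0.5 -0.7 -2.2] gap 19.6 g 30.0
lip bowl x: [0.0799 0.0008 0.0042]
side [([266.0, 283.0], 0.64)]
wrist []
[[264. 284.]
 [275. 284.]
 [286. 285.]]
```

View pics/c5.png

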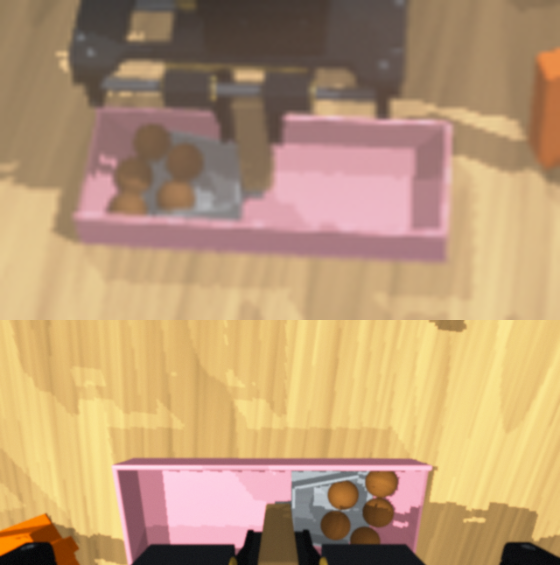

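Two potatoes are on the pan at (185,160) and (175,195). Three are in a row at the leaning wall, right over the lip. I'll push on till contact.

Call:
{"name": "send_rows", "arguments": {"steps": [0, 3, 0, 0, 0, 0, 10, 0, 6, 0, 0, 0, 0, 10, 0, 6, 0, 0, 0, 0, 10]}}

```text
time_s: 9.0
eef_pos: [0.5116, 0.2641, 0.0807]
tcp_rot: [[-0.113, 0.994, 0.001], [0.994, 0.113, 0.0], [0.0, 0.001, -1.0]]
contact_force: [-0.1, -0.6, -2.5]
finger_gap: 0.232
grasp_force: 30.0
```

```bash
python3 - <<'E'
from h import *
where()
s=r.get_state()
print("lip:",U.T@(np.array(s["eef_pos"])-B)-U.T@(RS(BY,0)@(GR-[.035,0,0])))
im=snap("wrist","w6.png")
s0={"eef_pos":s["eef_pos"],"tcp_rot":RS(BY,0)@T0}
for x,z,up in((.0875,.006,5),(.0895,.009,11),(.0915,.012,17),(.093,.015,23),(.094,.018,29),(.092,.022,30),(.088,.035,30),(.082,.055,30)):
    print(delta(lip_tcp(B+U@[x,0,z],BY,up),BY,up,s0))
E
```

```text
t 9.0 tcp [0.5116 0.2641 0.0807] yaw/up/roll [6.5 0.  0. ] org [0.5574 0.2693 0.0044] lip [0.5922 0.2733 0.0045] F [-0.1 -0.6 -2.5] gap 20.2 g 30.0
lip: [0.0862706  0.00084055 0.00440974]
[-0.8, -5.1, 5.8, -5.0, 0.0, -0.0]
[-0.8, -9.8, 12.3, -11.0, -0.0, -0.0]
[-0.8, -13.5, 19.4, -17.0, 0.0, -0.0]
[-0.8, -16.6, 27.1, -23.0, 0.0, -0.0]
[-0.8, -19.1, 35.2, -29.0, 0.0, -0.0]
[-0.8, -21.6, 33.1, -30.0, -0.0, -0.0]
[-0.8, -25.6, 20.1, -30.0, -0.0, -0.0]
[-0.8, -31.6, 0.1, -30.0, -0.0, -0.0]
```

The pivot must be the pan's back edge, so I'll recompute with the lip sliding up the wall.

```bash
python3 - <<'E'
from h import *
s=r.get_state()
s0={"eef_pos":s["eef_pos"],"tcp_rot":RS(BY,0)@T0}
for up,dx,dz in((4,0,0),(8,0,0),(12,0,0),(16,0,0),(20,-.001,0),(24,-.002,0),(26,-.003,.008),(26,-.004,.02)):
    z=.005+.070*np.sin(np.radians(up)); x=.086+.7*(z-.005)+dx
    print(delta(lip_tcp(B+U@[x,0.0008,z+dz],BY,up),BY,up,s0))
E
```

```text
[-0.0, -1.7, 0.2, -4.0, -0.0, -0.0]
[-0.0, -3.0, 1.5, -8.0, -0.0, -0.0]
[-0.0, -3.9, 3.2, -12.0, 0.0, -0.0]
[-0.0, -4.4, 5.3, -16.0, 0.0, 0.0]
[-0.0, -5.4, 7.6, -20.0, -0.0, -0.0]
[-0.0, -6.1, 10.3, -24.0, 0.0, -0.0]
[-0.0, -6.7, 3.8, -26.0, 0.0, -0.0]
[-0.0, -7.7, -8.2, -26.0, 0.0, -0.0]
```

Call:
{"name": "send_rows", "arguments": {"steps": [0, -1.7, 0.2, -4, 0, 0, 10, 0, -3, 1.5, -8, 0, 0, 10, 0, -3.9, 3.2, -12, 0, 0, 10, 0, -4.4, 5.3, -16, 0, 0, 10, 0, -5.4, 7.6, -20, 0, 0, 10, 0, -6, 9.5, -24, 0, 0, 10, 0, -6, 9.5, -24, 0, 0, 10, 0, -6, 9.5, -24, 0, 0, 10]}}

```text
time_s: 9.85
eef_pos: [0.5049, 0.2635, 0.0712]
tcp_rot: [[-0.113, 0.908, 0.403], [0.994, 0.104, 0.046], [-0.0, 0.405, -0.914]]
contact_force: [0.9, -0.0, -1.0]
finger_gap: 0.229
grasp_force: 30.0
```

```bash
python3 - <<'E'
from h import *
where()
im=snap("side","s7.png");snap("wrist","w7.png")
a=im[230:310,230:370][:,:,::-1];b=cv2.imread("pics/w7.png")
cv2.imwrite("pics/c7.png",np.vstack([cv2.resize(a,(560,320),interpolation=2),cv2.resize(b[0:280],(560,245))]))
E
```

```text
t 9.85 tcp [0.5049 0.2635 0.0712] yaw/up/roll [ 6.5 23.9 -0. ] org [0.5774 0.2718 0.0201] lip [0.6092 0.2754 0.0343] F [ 0.9 -0.  -1. ] gap 19.9 g 30.0
```

View pics/c7.png

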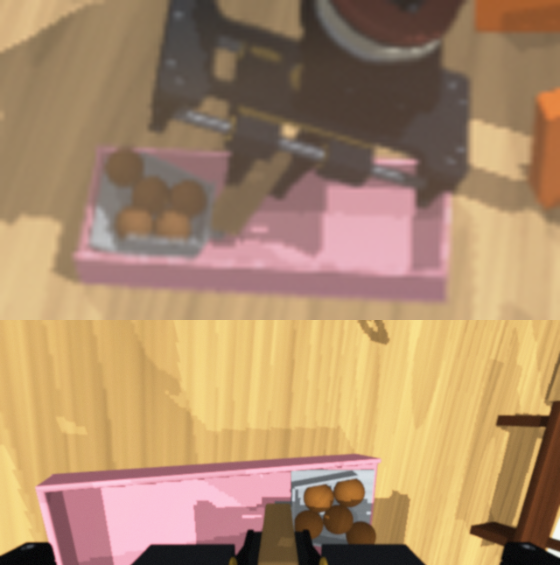

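The crop shows four potatoes seated in the pan at (150,195), (188,197), (135,222) and (172,222), with the fifth at its front corner (125,167). Lifting, backing off slightly first, and then carrying to the washer. My ten pictures are used up, so I'll rely on the networks from here.

```bash
cat >> h.py <<'E'
W=np.array([.520,-.229,0])
def H(yaw): return np.array([np.cos(np.radians(yaw)),np.sin(np.radians(yaw)),0])
E
python3 - <<'E'
from h import *
s=r.get_state()
L=np.array(s["eef_pos"])-RS(BY,24)@(GR-[.035,0,0])
s0={"eef_pos":s["eef_pos"],"tcp_rot":RS(BY,24)@T0}
for dx,dz in((-.006,.006),(-.014,.018),(-.02,.04),(-.02,.07),(-.02,.10),(-.02,.135)):
    print(delta(lip_tcp(L+U@[dx,0,0]+[0,0,dz],BY,25),BY,25,s0))
s1={"eef_pos":lip_tcp(L+U@[-.02,0,.135],BY,25),"tcp_rot":RS(BY,25)@T0}
T=W-H(10)*.012+[0,0,.17]
print("to",delta(lip_tcp(T,10,25),10,25,s1))
E
```

```text
[-0.0, -4.4, -6.5, -1.0, 0.0, 0.0]
[0.0, -6.8, -20.7, -1.0, 0.0, 0.0]
[0.0, -3.3, -43.3, -1.0, 0.0, 0.0]
[0.0, 8.9, -70.7, -1.0, 0.0, 0.0]
[0.0, 21.1, -98.1, -1.0, 0.0, 0.0]
[0.0, 35.3, -130.0, -1.0, 0.0, 0.0]
to [-498.2, -125.7, -58.6, 0.0, 1.5, -3.2]
```

Call:
{"name": "send_rows", "arguments": {"steps": [0, -4.4, -6.5, -1, 0, 0, 10, 0, -6.8, -20.5, -1, 0, 0, 10, 0, -3.3, -43.5, -1, 0, 0, 10, 0, 9, -70.5, -1, 0, 0, 10, 0, 21, -98, -1, 0, 0, 10, 0, 31, -120, -1, 0, 0, 10, 0, 35.5, -130, -1, 0, 0, 10, 0, 35.5, -130, -1, 0, 0, 10]}}

```text
time_s: 10.75
eef_pos: [0.4859, 0.2615, 0.2065]
tcp_rot: [[-0.113, 0.899, 0.423], [0.994, 0.102, 0.049], [0.001, 0.426, -0.905]]
contact_force: [1.6, -0.0, -1.9]
finger_gap: 0.227
grasp_force: 30.0
```

```bash
python3 - <<'E'
from h import *
where()
for n in("side","wrist"): 
  snap(n,n+"8.png"); print(n,[(np.round(q["centre"]).tolist(),round(q["score"],2)) for q in r.place_of(n,"potato0_center")])
im=cv2.imread("pics/side8.png");h=cv2.cvtColor(im,cv2.COLOR_BGR2HSV).astype(int)
s=r.get_state();R=np.array(s["tcp_rot"])@T0.T;o=np.array(s["eef_pos"])-R@GR
print("pan",proj("side",[o+R@q for q in([-.035,.023,.01],[-.035,-.023,.01],[.035,-.03,.01],[.035,.03,.01])]).round().tolist())
print("bowlfront",proj("side",[B+U@q for q in([.08,.03,.016],[.08,-.03,.016],[-.12,-.03,.016],[-.12,.03,.016])]).round().tolist())
m=((h[...,0]>3)&(h[...,0]<16)&(h[...,1]>80)&(h[...,2]<170)).astype(np.uint8)
n,_,st,c=cv2.connectedComponentsWithStats(m)
print([(c[i].round().tolist(),int(st[i,4])) for i in range(1,n) if st[i,4]>8 and 230<c[i][0]<360 and 200<c[i][1]<310])
E
```

```text
t 10.75 tcp [0.4859 0.2615 0.2065] yaw/up/roll [ 6.5 25.2  0.1] org [0.5595 0.27   0.1571] lip [0.591  0.2735 0.172 ] F [ 1.6 -0.  -1.9] gap 19.7 g 30.0
side [([260.0, 363.0], 0.55), ([269.0, 244.0], 0.4)]
wrist [([385.0, 227.0], 0.73)]
pan [[283.0, 264.0], [286.0, 248.0], [258.0, 237.0], [254.0, 258.0]]
bowlfront [[262.0, 294.0], [265.0, 274.0], [341.0, 277.0], [340.0, 297.0]]
[([252.0, 219.0], 183), ([269.0, 248.0], 354), ([348.0, 242.0], 60), ([291.0, 253.0], 42), ([254.0, 269.0], 15)]
```

The pan holds a brown blob of about 354 px, roughly four potatoes. Carrying on to the washer.

Call:
{"name": "send_rows", "arguments": {"steps": [-10, -2.5, -1.2, 0, 0, 0, 10, -30, -7.5, -3.5, 0, 0, 0, 10, -60, -15, -7, 0, 0, 0, 10, -95, -24, -11, 0, 0, 0, 10, -135, -34, -16, 0, 0, 0, 10, -175, -44, -21, 0, 0, 0, 10, -215, -54, -25, 0, 0, 0, 10, -255, -64, -30, 0, 0, 0, 10]}}

```text
time_s: 11.75
eef_pos: [0.4423, -0.0018, 0.2034]
tcp_rot: [[-0.114, 0.901, 0.42], [0.993, 0.104, 0.048], [-0.001, 0.422, -0.906]]
contact_force: [0.5, -0.6, -2.4]
finger_gap: 0.226
grasp_force: 30.0
```

Call:
{"name": "send_rows", "arguments": {"steps": [-40, -10, -4.7, 0, 0.3, -0.6, 10, -80, -20, -9.5, 0, 0.5, -1.1, 10, -120, -30, -14, 0, 0.8, -1.6, 10, -160, -40, -19, 0, 1, -2.2, 10, -195, -49, -23, 0, 1.2, -2.6, 10, -220, -56, -26, 0, 1.4, -3, 10, -237, -60, -28, 0, 1.5, -3.2, 10, -243, -62, -28.6, 0, 1.5, -3.2, 10]}}

```text
time_s: 12.55
eef_pos: [0.402, -0.2514, 0.2032]
tcp_rot: [[-0.171, 0.893, 0.415], [0.985, 0.155, 0.073], [0.0, 0.422, -0.907]]
contact_force: [-0.0, 1.1, -2.1]
finger_gap: 0.228
grasp_force: 30.0
```

```bash
python3 - <<'E'
from h import *
for n in("side","scene","wrist"): 
  snap(n,n+"9.png")
  for l in("potato0_center","basket_in","lever_pad"): print(n,l,[(np.round(q["centre"]).tolist(),round(q["score"],2)) for q in r.place_of(n,l)])
  print(proj(n,[W+[0,0,.063],[.436,-.262,.105]]).round().tolist())
where()
s=r.get_state();e=s["qpos"];print(np.round(e,1))
yaw=10
T0_=np.array(s["eef_pos"])
for up,z in((17,.16),(9,.15),(1,.14),(-7,.13),(-15,.12),(-23,.11),(-31,.1),(-38,.092)):
    print(delta(lip_tcp(W-H(yaw)*.012+[0,0,z],yaw,up),yaw,up))
E
```

```text
side potato0_center [([337.0, 119.0], 0.52), ([254.0, 217.0], 0.33)]
side basket_in [([335.0, 127.0], 0.73)]
side lever_pad [([346.0, 134.0], 0.73), ([344.0, 128.0], 0.61)]
[[321.0, 150.0], [348.0, 136.0]]
scene potato0_center [([265.0, 246.0], 0.44)]
scene basket_in [([285.0, 276.0], 0.67)]
scene lever_pad [([253.0, 261.0], 0.86)]
[[287.0, 273.0], [251.0, 262.0]]
wrist potato0_center [([383.0, 226.0], 0.68)]
wrist basket_in [([336.0, 328.0], 0.34)]
wrist lever_pad [([300.0, 223.0], 0.59)]
[[362.0, 184.0], [300.0, 224.0]]
t 13.15 tcp [ 0.4033 -0.2491  0.2042] yaw/up/roll [10.1 25.  -0. ] org [ 0.4761 -0.2361  0.1545] lip [ 0.5073 -0.2306  0.1693] F [ 0.5 -0.6 -1.7] gap 19.7 g 30.0
[-58.4 -21.3 124.9  25.   68.7 -76.2]
[-0.5, 8.1, -1.8, 8.0, -0.0, 0.1]
[-0.5, 16.7, -1.6, 16.0, -0.0, 0.1]
[-0.5, 26.3, 0.5, 24.0, -0.0, 0.1]
[-0.6, 36.8, 4.6, 32.0, -0.0, 0.1]
[-0.6, 47.8, 10.8, 40.0, 0.0, 0.1]
[-0.6, 59.1, 19.1, 48.0, 0.0, 0.1]
[-0.6, 70.3, 29.6, 56.0, 0.0, 0.1]
[-0.6, 80.2, 39.9, 63.0, 0.0, 0.1]
```

```bash
python3 - <<'E'
from h import *
yaw=10
for up,z in((17,.14),(9,.13),(1,.12),(-6,.113),(-13,.107),(-19,.102),(-25,.099),(-31,.096),(-39,.094)):
    print(up,delta(lip_tcp(W-H(yaw)*.018+[0,0,z],yaw,up),yaw,up))
E
```

```text
17 [-0.5, -5.7, 13.8, 8.0, -0.0, 0.1]
9 [-0.5, 2.8, 14.0, 16.0, -0.0, 0.1]
1 [-0.5, 12.4, 16.1, 24.0, -0.0, 0.1]
-6 [-0.5, 22.3, 18.0, 31.0, -0.0, 0.1]
-13 [-0.6, 33.0, 20.6, 38.0, 0.0, 0.1]
-19 [-0.6, 42.5, 23.9, 44.0, 0.0, 0.1]
-25 [-0.6, 52.9, 26.7, 50.0, 0.0, 0.1]
-31 [-0.6, 63.2, 30.7, 56.0, 0.0, 0.1]
-39 [-0.6, 77.5, 36.1, 64.0, 0.0, 0.1]
```

Call:
{"name": "send_rows", "arguments": {"steps": [-0.5, -5.7, 13.8, 8, 0, 0, 10, -0.5, 2.8, 14, 16, 0, 0, 10, -0.5, 12.4, 16, 24, 0, 0, 10, -0.5, 22.3, 18, 31, 0, 0, 10, -0.5, 33, 20.6, 38, 0, 0, 10, -0.5, 42.5, 24, 44, 0, 0, 10, -0.5, 53, 26.7, 50, 0, 0, 10, -0.5, 63, 30.7, 56, 0, 0, 10]}}

```text
time_s: 13.95
eef_pos: [0.4738, -0.2373, 0.2034]
tcp_rot: [[-0.175, 0.843, -0.509], [0.985, 0.149, -0.091], [-0.001, -0.517, -0.856]]
contact_force: [0.2, -0.6, -2.1]
finger_gap: 0.228
grasp_force: 30.0
```

Call:
{"name": "send_rows", "arguments": {"steps": [0, 14, -5, 8, 0, 0, 10, 0, 14, -5, 8, 0, 0, 10, 0, 14, -5, 8, 0, 0, 10, 0, 14, -5, 8, 0, 0, 10]}}

```text
time_s: 14.35
eef_pos: [0.4869, -0.2355, 0.2016]
tcp_rot: [[-0.174, 0.768, -0.617], [0.985, 0.135, -0.11], [-0.001, -0.626, -0.779]]
contact_force: [0.3, 0.3, -1.7]
finger_gap: 0.229
grasp_force: 30.0
```

```bash
python3 - <<'E'
from h import *
where();print(np.round(r.get_state()["qpos"],1))
for n in("side","scene"): 
  snap(n,n+"10.png")
  print(n,[(np.round(q["centre"]).tolist(),round(q["score"],2)) for q in r.place_of(n,"potato0_center")])
s=r.get_state()
yaw=10
for up,z,b in((-30,.11,.03),(-20,.135,.05),(-10,.15,.06),(0,.16,.08)):
    print(delta(lip_tcp(W-H(yaw)*b+[0,0,z],yaw,up),yaw,up))
E
```

```text
t 14.35 tcp [ 0.4869 -0.2355  0.2016] yaw/up/roll [ 10.  -38.8  -0.1] org [ 0.4752 -0.2377  0.1133] lip [ 0.502  -0.233   0.0914] F [ 0.3  0.3 -1.7] gap 20.0 g 30.0
[-22.   30.3  75.2 -20.5 107.5 -32.4]
side [([315.0, 142.0], 0.42)]
scene [([293.0, 277.0], 0.47)]
[0.9, -30.3, 7.0, -8.7, 0.1, -0.1]
[0.9, -71.2, 16.8, -18.7, 0.1, -0.1]
[0.9, -94.8, 29.7, -28.7, 0.1, -0.1]
[0.8, -119.9, 53.5, -38.7, 0.1, -0.1]
```

Call:
{"name": "send_rows", "arguments": {"steps": [1, -30, 7, -8, 0, 0, 10, 1, -51, 10, -13.4, 0, 0, 10, 1, -71, 17, -18.7, 0, 0, 10, 1, -84, 23, -24, 0, 0, 10, 1, -95, 30, -30, 0, 0, 10, 1, -120, 45, -38.7, 0, 0, 10, 1, -120, 45, -38.7, 0, 0, 10]}}

```text
time_s: 15.25
eef_pos: [0.3606, -0.2562, 0.2427]
tcp_rot: [[-0.166, 0.986, 0.0], [0.986, 0.166, -0.006], [-0.006, -0.001, -1.0]]
contact_force: [0.9, -0.4, -1.7]
finger_gap: 0.228
grasp_force: 30.0
```

```bash
python3 - <<'E'
from h import *
where()
for n in("side","scene","wrist"): 
  snap(n,n+"11.png")
  for l in("potato0_center","lever_pad"):print(n,[(np.round(q["centre"]).tolist(),round(q["score"],2)) for q in r.place_of(n,l)])
im0=cv2.imread("pics/side0.png")
for f,n,b in(("side11","side",(300,130,345,165)),("scene11","scene",(262,248,318,298)),("side11","side",(245,262,345,300)),("side0","side",(300,130,345,165)),("side0","side",(245,262,345,300)),("scene0","scene",(262,248,318,298))):
  im=cv2.imread("pics/%s.png"%f);h=cv2.cvtColor(im,cv2.COLOR_BGR2HSV).astype(int)
  m=((h[...,0]<18)&(h[...,1]>90)&(h[...,2]<165)).astype(np.uint8);z=m*0;z[b[1]:b[3],b[0]:b[2]]=1
  k,_,st,c=cv2.connectedComponentsWithStats(m&z);print(f,b,[(c[i].round().tolist(),int(st[i,4])) for i in range(1,k) if st[i,4]>6])
s0=r.get_state();tgt=[.530,-.003,.16]
print(delta(scoop_tcp([.530,-.003,.16],21.5,0),21.5,0),delta(scoop_tcp([.530,-.003,.0],21.5,0),21.5,0))
E
```

```text
t 15.25 tcp [ 0.3606 -0.2562  0.2427] yaw/up/roll [ 9.6 -0.  -0.3] org [ 0.406  -0.249   0.1663] lip [ 0.4405 -0.2431  0.1663] F [ 0.9 -0.4 -1.7] gap 19.9 g 30.0
side [([316.0, 143.0], 0.41)]
side [([347.0, 135.0], 0.73)]
scene [([294.0, 277.0], 0.5)]
scene [([252.0, 262.0], 0.59), ([302.0, 265.0], 0.19)]
wrist [([490.0, 194.0], 0.59)]
wrist []
side11 (300, 130, 345, 165) [([326.0, 154.0], 388), ([308.0, 140.0], 25), ([315.0, 142.0], 59)]
scene11 (262, 248, 318, 298) [([264.0, 258.0], 113), ([287.0, 248.0], 7), ([301.0, 250.0], 20), ([300.0, 283.0], 794), ([303.0, 262.0], 41), ([291.0, 264.0], 49), ([293.0, 276.0], 49), ([287.0, 283.0], 17), ([298.0, 285.0], 16)]
side11 (245, 262, 345, 300) [([341.0, 262.0], 9), ([248.0, 285.0], 99), ([344.0, 274.0], 11)]
side0 (300, 130, 345, 165) [([324.0, 155.0], 391), ([333.0, 156.0], 9)]
side0 (245, 262, 345, 300) [([248.0, 284.0], 109), ([344.0, 274.0], 10), ([276.0, 278.0], 56), ([288.0, 279.0], 56), ([268.0, 290.0], 57), ([280.0, 290.0], 58), ([293.0, 290.0], 57)]
scene0 (262, 248, 318, 298) [([265.0, 258.0], 102), ([298.0, 287.0], 690)]
[210.2, 159.2, 2.9, -0.4, -0.1, -11.3] [209.9, 160.2, 162.9, -0.4, -0.1, -11.3]
```

In the scene view three clear potato blobs, (303,262), (291,264) and (293,276), plus a partial one at (287,283), lie in the basket; the bowl shows none. Carrying the scoop back.

Call:
{"name": "send_rows", "arguments": {"steps": [20, 15, 0, 0, 0, -1, 10, 50, 38, 0, 0, 0, -3, 10, 85, 64, 1, 0, 0, -5, 10, 120, 91, 1.5, 0, 0, -7, 10, 155, 118, 2, 0, 0, -9, 10, 185, 140, 2, 0, 0, -10.5, 10, 203, 154, 3, -0.4, 0, -11.3, 10, 210, 159, 3, -0.4, 0, -11.3, 10]}}

```text
time_s: 16.5
eef_pos: [0.4874, -0.0181, 0.2358]
tcp_rot: [[-0.368, 0.93, -0.0], [0.93, 0.368, 0.002], [0.002, 0.0, -1.0]]
contact_force: [0.1, 1.1, -1.6]
finger_gap: 0.224
grasp_force: 30.0
```

Call:
{"name": "send_rows", "arguments": {"steps": [0, 0, 0, 0, 0, 0, 10, 0, 0, 0, 0, 0, 0, 10, 0, 0, 40, 0, 0, 0, 10, 0, 0, 85, 0, 0, 0, 10, 0, 0, 120, 0, 0, 0, 10, 0, 0, 140, 0, 0, 0, 10, 0, 0, 150, 0, 0, 0, 10, 0, 0, 150, 0, 0, 0, 10]}}

```text
time_s: 17.3
eef_pos: [0.4858, -0.0215, 0.0856]
tcp_rot: [[-0.362, 0.932, -0.001], [0.932, 0.362, 0.001], [0.002, -0.001, -1.0]]
contact_force: [0.8, 0.5, -2.0]
finger_gap: 0.227
grasp_force: 30.0
```

```bash
python3 - <<'E'
from h import *
where();print(delta(scoop_tcp([.530,-.003,.0],21.5,0),21.5,0))
im=snap("scene","scene12.png");h=cv2.cvtColor(im,cv2.COLOR_RGB2HSV).astype(int)
z=np.zeros(im.shape[:2],np.uint8)
u=Ro.from_euler("z",20,degrees=True).as_matrix()
for Z in(.07,.1):print(proj("scene",[W+u@[a,b,Z] for a,b in((-.05,-.05),(-.05,.05),(.05,.05),(.05,-.05))]).round().tolist())
m=((h[...,0]<18)&(h[...,1]>90)&(h[...,2]<165)).astype(np.uint8)
k,_,st,c=cv2.connectedComponentsWithStats(m);print([(c[i].round().tolist(),int(st[i,4])) for i in range(1,k) if 10<st[i,4]<100 and 230<c[i][0]<420 and 150<c[i][1]<330])
where()
E
```

```text
t 17.3 tcp [ 0.4858 -0.0215  0.0856] yaw/up/roll [21.2 -0.   0.1] org [ 0.5286 -0.0048  0.0093] lip [0.5612 0.0079 0.0093] F [ 0.8  0.5 -2. ] gap 19.8 g 30.0
[1.0, 1.9, 9.3, -0.0, -0.1, -0.3]
[[264.0, 287.0], [272.0, 254.0], [308.0, 258.0], [302.0, 291.0]]
[[262.0, 281.0], [271.0, 248.0], [308.0, 252.0], [301.0, 285.0]]
[([327.0, 176.0], 79), ([331.0, 188.0], 30), ([290.0, 193.0], 73), ([312.0, 195.0], 15), ([331.0, 196.0], 33), ([405.0, 238.0], 83), ([303.0, 262.0], 41), ([291.0, 264.0], 49), ([293.0, 276.0], 50), ([287.0, 283.0], 17), ([297.0, 285.0], 19)]
t 17.35 tcp [ 0.4869 -0.0215  0.087 ] yaw/up/roll [21.3  0.1  0. ] org [ 0.5299 -0.0048  0.0108] lip [0.5625 0.0079 0.0109] F [ 0.6  0.5 -1.4] gap 19.9 g 30.0
```

Call:
{"name": "send_rows", "arguments": {"steps": [0, 0, 4, 0, 0, 0, 10, 0, 0, 8, 0, 0, 0, 10, 0, 0, 9.5, 0, 0, 0, 10, 0, 0, 10, 0, 0, 0, 10, 0, 0, 10, 0, 0, 0, 10, 0, 0, 10, 0, 0, 0, 10]}}

```text
time_s: 17.95
eef_pos: [0.487, -0.0207, 0.0769]
tcp_rot: [[-0.364, 0.931, 0.002], [0.931, 0.364, 0.001], [0.0, 0.002, -1.0]]
contact_force: [0.9, 0.1, -1.0]
finger_gap: 0.229
grasp_force: 30.0
```

```bash
python3 - <<'E'
from h import *
where()
E
```

```text
t 17.95 tcp [ 0.487  -0.0207  0.0769] yaw/up/roll [21.3  0.1  0. ] org [ 0.53   -0.0039  0.0007] lip [0.5626 0.0089 0.0008] F [ 0.9  0.1 -1. ] gap 20.0 g 30.0
```

Call:
{"name": "send_rows", "arguments": {"steps": [0, 0, 1, 0, 0, 0, 10, 0, 0, 1, 0, 0, 0, 10, 0, 0, 1, 0, 0, 0, 60, 0, 0, 1, 0, 0, 0, 60, 0, 0, 1, 0, 0, 0, 60, 0, 0, 1, 0, 0, 0, 60, 0, 0, 1, 0, 0, 0, 60, 0, 0, -9, 0, 0, 0, 60]}}

```text
time_s: 18.75
eef_pos: [0.4856, -0.0205, 0.0847]
tcp_rot: [[-0.364, 0.931, -0.001], [0.931, 0.364, 0.002], [0.002, -0.001, -1.0]]
contact_force: [-0.6, 0.5, -0.1]
finger_gap: 0.651
grasp_force: 0.0
```

Call:
{"name": "send_rows", "arguments": {"steps": [0, 0, -30, 0, 0, 0, 60, 0, 0, -75, 0, 0, 0, 60, 0, 0, -115, 0, 0, 0, 60, 0, 0, -130, 0, 0, 0, 60, 0, 0, -130, 0, 0, 0, 60]}}

```text
time_s: 19.25
eef_pos: [0.4886, -0.0212, 0.2192]
tcp_rot: [[-0.364, 0.931, 0.008], [0.931, 0.364, -0.0], [-0.003, 0.007, -1.0]]
contact_force: [0.1, -0.1, -0.1]
finger_gap: 0.688
grasp_force: 0.0
```

```bash
python3 - <<'E'
from h import *
where()
o=np.array([.53,-.004,0]);R=RS(21.3,0)
for n in("side","scene"):
  snap(n,n+"13.png")
  for l,p in(("scoop_grip",[-.046,0,.095]),("scoop_lip",[.035,0,0])): print(n,l,proj(n,o+R@p).round()[0],[np.round(q["centre"]).tolist() for q in r.place_of(n,l)])
P=[.436,-.262]
for z in(.2,.125): print(delta([*P,z],20,0))
E
```

```text
t 19.25 tcp [ 0.4886 -0.0212  0.2192] yaw/up/roll [21.3  0.4 -0.2] org [ 0.532  -0.0045  0.1433] lip [0.5646 0.0082 0.1435] F [ 0.1 -0.1 -0.1] gap 59.9 g 0.0
side scoop_grip [320. 188.] [[377.0, 206.0], [323.0, 188.0], [363.0, 259.0], [359.0, 163.0]]
side scoop_lip [294. 214.] [[270.0, 177.0], [395.0, 270.0], [382.0, 190.0], [347.0, 231.0]]
scene scoop_grip [313. 208.] [[362.0, 288.0], [265.0, 224.0], [272.0, 179.0], [314.0, 206.0], [308.0, 144.0]]
scene scoop_lip [340. 229.] [[356.0, 283.0], [339.0, 227.0], [243.0, 234.0], [300.0, 202.0], [290.0, 276.0], [286.0, 163.0]]
[-206.9, -133.9, 13.2, -0.1, -0.1, 1.3]
[-207.0, -133.8, 88.2, -0.1, -0.1, 1.3]
```

The scoop stands where it was put (grip found at side (323,188), scene (314,206)). Now going to the lever with shut fingers.

Call:
{"name": "send_rows", "arguments": {"steps": [-30, -20, 0, 0, 0, 0, 20, -70, -45, 0, 0, 0, 0.5, 0, -110, -71, 2, 0, 0, 0.8, 0, -150, -97, 5, 0, 0, 1, 0, -180, -117, 10, 0, 0, 1.3, 0, -200, -130, 30, 0, 0, 1.3, 0, -207, -134, 60, 0, 0, 1.3, 0, -207, -134, 70, 0, 0, 1.3, 0]}}

```text
time_s: 20.35
eef_pos: [0.4347, -0.2619, 0.1412]
tcp_rot: [[-0.34, 0.94, -0.004], [0.94, 0.34, 0.005], [0.006, -0.002, -1.0]]
contact_force: [-1.0, 0.0, 0.0]
finger_gap: 0.052
grasp_force: 0.0
```

Call:
{"name": "send_rows", "arguments": {"steps": [0, 0, 0, 0, 0, 0, 0, 0, 0, 0, 0, 0, 0, 0, 0, 0, 0, 0, 0, 0, 0, 0, 0, 0, 0, 0, 0, 0]}}

```text
time_s: 20.75
eef_pos: [0.4383, -0.2624, 0.1468]
tcp_rot: [[-0.344, 0.939, 0.003], [0.939, 0.344, -0.0], [-0.002, 0.003, -1.0]]
contact_force: [0.7, 0.1, -0.4]
finger_gap: 0.004
grasp_force: 0.0
```

```bash
python3 - <<'E'
from h import *
where()
for n in("wrist","side","scene"):
  snap(n,n+"14.png"); print(n,proj(n,[.436,-.262,.105])[0].round(),[(np.round(q["centre"]).tolist(),round(q["score"],2)) for q in r.place_of(n,"lever_pad")])
print(delta([.436,-.262,.106],20,0));
E
```

```text
t 20.75 tcp [ 0.4383 -0.2624  0.1468] yaw/up/roll [20.1  0.2 -0.1] org [ 0.4817 -0.2466  0.0707] lip [ 0.5146 -0.2346  0.0708] F [ 0.7  0.1 -0.4] gap 0.4 g 0.0
wrist [315. 228.] [([314.0, 225.0], 0.73)]
side [348. 136.] [([347.0, 135.0], 0.66)]
scene [251. 262.] [([252.0, 264.0], 0.82)]
[0.8, -1.3, 39.7, 0.1, -0.0, 0.0]
```

Call:
{"name": "send_rows", "arguments": {"steps": [0, 0, 15, 0, 0, 0, 0, 0, 0, 30, 0, 0, 0, 0, 0, 0, 40, 0, 0, 0, 0, 0, 0, 50, 0, 0, 0, 0, 0, 0, 60, 0, 0, 0, 0, 0, 0, 68, 0, 0, 0, 0, 0, 0, 76, 0, 0, 0, 0, 0, 0, 80, 0, 0, 0, 0]}}

```text
time_s: 21.85
eef_pos: [0.4371, -0.2623, 0.0656]
tcp_rot: [[-0.343, 0.939, 0.001], [0.939, 0.343, 0.001], [0.001, 0.001, -1.0]]
contact_force: [-4.2, 3.1, 9.2]
finger_gap: 0.007
grasp_force: 4.2
```

```bash
python3 - <<'E'
from h import *
snap("side");where();print(delta([.436,-.262,.0585],20,0))
E
```

```text
t 21.9 tcp [ 0.4371 -0.2622  0.0652] yaw/up/roll [20.   0.1  0.1] org [ 0.4803 -0.2463 -0.011 ] lip [ 0.5132 -0.2343 -0.011 ] F [-4.2  1.2  7.2] gap 0.1 g 4.0
[0.5, -1.0, 6.7, 0.1, -0.1, 0.0]
```

Call:
{"name": "send_rows", "arguments": {"steps": [0, 0, 3, 0, 0, 0, 0, 0, 0, 5, 0, 0, 0, 0, 0, 0, 6, 0, 0, 0, 0, 0, 0, 6, 0, 0, 0, 0, 0, 0, 6, 0, 0, 0, 0]}}

```text
time_s: 22.4
eef_pos: [0.4372, -0.2624, 0.0611]
tcp_rot: [[-0.343, 0.939, 0.0], [0.939, 0.343, 0.001], [0.001, 0.001, -1.0]]
contact_force: [-7.4, 4.0, 15.6]
finger_gap: 0.002
grasp_force: 7.7
```

```bash
python3 - <<'E'
from h import *
for n in("scene","side"):
  snap(n,n+"15.png");where();print([(np.round(q["centre"]).tolist(),round(q["score"],2)) for l in("lever_pad","potato0_center") for q in r.place_of(n,l)])
E
```

```text
t 22.45 tcp [ 0.4373 -0.2625  0.0611] yaw/up/roll [20.1  0.1  0. ] org [ 0.4805 -0.2466 -0.0152] lip [ 0.5134 -0.2346 -0.0151] F [-7.   4.1 14.6] gap 0.7 g 7.7
[([253.0, 272.0], 0.94), ([291.0, 288.0], 0.59), ([292.0, 284.0], 0.58)]
t 22.6 tcp [ 0.4373 -0.2624  0.0611] yaw/up/roll [20.   0.1  0. ] org [ 0.4805 -0.2466 -0.0152] lip [ 0.5134 -0.2346 -0.0151] F [-7.2  4.2 15.3] gap 0.4 g 7.7
[([318.0, 124.0], 0.64), ([348.0, 146.0], 0.61), ([296.0, 288.0], 0.23), ([315.0, 150.0], 0.43), ([305.0, 152.0], 0.4)]
```

The lever is at 61 mm with 15 N, which puts it at the end stop (9 N spring). Handing in.

```bash
python3 -c "
from plant import r
print(r.hand_in())"
```

```text
the job is handed in; nothing more can be done
None
```

The job is handed in: at least three potatoes (probably four; I lost track of the fifth after the lift, but it isn't in the bowl) are in the basket, the scoop stands upright on the table and is released, and the fingers hold the lever at its end stop with about 15 N. These counts come from colour and network detections rather than a final viewed picture.

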